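# Square up the sharpening stones, crate them and stack the crates

### The arm

A 6-joint arm with a two-finger parallel gripper is mounted at the origin on a cart in front of the work surface, level with it; the furniture and walls round the work are solid. World frame = base frame: x ahead of the robot, y to its left, z up, the work surface at z = 0. Lengths are in mm, angles in rad, forces in N, time in s.
With the tool pointing down it reaches from about 350 to 850 mm from the base axis. Payload 8.1 kg.
Tool frame: the origin (TCP) lies midway between the tips of the shut fingers; the grasp point (between the pads) lies 19 mm behind it (ctrl.grip_point_offset is the distance from the TCP to the grasp point, in mm); z points along the fingers, y is the line along which they close (so a half turn about z gives the same grasp; the last joint's range is limited). The gripper opens to 85 mm and grips with 20 to 120 N. Pads are 22 mm wide; open, the fingers measure 114 mm over their backs; the gripper's body (76 mm by 85 mm) begins 54 mm behind the grasp point. The pads swing forward as they close: fully open they stand 13 mm farther back than shut.
Start: joints at [1.149, 0.13, 1.488, -0, 1.523, -0.085], TCP at [198.26, 566.302, 231.292] pointing down, gripper open.
Joint ranges: [-2.96, 2.96], [-0.89, 2.26], [0.02, 2.5], [-1.34, 4.48], [0, 2.73], [-2.66, 2.66]. Speed limits (rad/s): [2.39, 2.39, 2.79, 3.14, 3.14, 3.14].

### API

Orientations are given as a unit quaternion [x, y, z, w].
In Python, from bench import ctrl gives the robot as it stands. The module is installed in compiled form; this text tells all that it offers.
- The arm moves only by the tool jog_arm, never from a script. Its argument "plan" is a list of rows, each a list of 5 numbers: the opening in per cent of the stroke, from 0 (shut) to 100 (fully open), then the shift along the tool's x, y, z scaled (see below), then the turn about the tool's z scaled (see below). A call has 1 to 20 rows; each row shifts and turns the commanded pose from where the row before left it, along the tool's axes as they then stand; what a row does not reach is not made up. The controller multiplies each number of a shift by 0.5 m and each number of a turn by 90 degrees. A row lasts 1/8 s, in which the tool goes at most 62.5 mm and 10.7 degrees, less where a joint would pass 70% of its speed; a pose out of reach is approached as far as the arm can. A call with a number of a shift or a turn outside -1 to 1 is refused whole. A call with a gripper value outside its range is refused whole. The fingers move at their own pace and stop on an object; the grip force is fixed at half the most. Time passes only in rows, so rows that do not move let the fingers close. It gives the time, the measured TCP pose, the force, the opening and the grip force at its end, in the units of the state.
- ctrl.state(): the state, without advancing time (a new reading comes with each control period).
- ctrl.capture(name): name is "scene" or "top"; returns (picture, depth): 480x640x3 uint8, blue, green, red; 480x640 float32, mm along the optical axis (not along the pixel's ray), 0 where there is no reading.
- ctrl.camera_params(name): a dict with "vfov" (degrees; the focal length in pixels is half the picture's height over the tangent of half this angle, whatever the lens; pixels are square), "cx", "cy" (the principal point, pixels), "k1" (the pictures are not rectified: a ray, as slopes to the right and down, at radius r is drawn at 1 + k1 r^2 times it, then the intrinsics apply), "extrinsics" (4x4, takes a point from world to camera coordinates). Camera axes: x right, y down, z forward; pixel columns grow to the right and rows downward; lengths in mm; the calibration is good to about 2 mm. A picture is of the moment at which its call begins. camera_params takes no time and is no camera call.
- ctrl.sign_off(): hands the job in; it is judged then, once.
The state is a dict: "clock": time; "qpos": joint angles; "qvel": joint speeds; "effort": joint torques, N m; "position": TCP position; "orientation": TCP orientation; "contact_force": force on the tool from outside, world axes, zero at the start; "wrist_torque": the same for the moment, N m; "grip_width": finger opening in mm; "grip_force": force on a finger pad.
Only numpy, scipy, OpenCV 4.12 (cv2) and the standard library are available. Lean on these libraries where they do the work, as an engineer would, in place of code of your own. Each camera call takes 0.05 s, during which the arm holds its last target. There are 200 camera calls.

### The job

Put the sharpening stones away, the dark grey one first, then the brick-red one, then the pale one (any of them may be missing). Before it goes into the grey crate, slide each stone flat into the corner of the wooden fence until it is snug against the end stop and both long-side stops; then grip it there and lay it flat and lengthwise in the middle of the grey crate, each stone squarely on top of the one before. Then set the white crate level on the grey one, turned end for end (orange tabs at opposite ends) so that it stacks on the lugs instead of nesting onto the stones, and leave the lemon and the garlic where they are.

Things in the scene. Friction and masses are not known exactly. Their poses are not given: they have to be found in the camera images.
- stone_dark_mid (a point): Centre of the dark grey sharpening stone, a flat block 100 (its x) x 50 (y) x 15 (z) mm, 180 g, same size as the other stones; may be absent. Either broad face may be up. It starts flat on the worktop.
- stone_red_mid (a point): Centre of the brick-red sharpening stone, a flat block 100 (its x) x 50 (y) x 15 (z) mm, 180 g, same size as the other stones; may be absent. Either broad face may be up. It starts flat on the worktop.
- stone_pale_mid (a point): Centre of the pale sharpening stone, a flat block 100 (its x) x 50 (y) x 15 (z) mm, 180 g, same size as the other stones; may be absent. Either broad face may be up. It starts flat on the worktop.
- fence: Wooden L-shaped fence fixed to the worktop, 16 mm high. Origin: inner corner, at worktop level. End stop: wall face y = 0, x -56 to 52 mm. Long-side stops: two block faces x = 0 at y 0 to 18 and 86 to 104 mm; between them a finger gap 36 mm deep (x). -x and +y sides open. A stone snug in the corner has its length along fence y and its centre at (-25, +50) mm.
- lower_crate: Grey open crate, loose, 0.9 kg. Origin: centre of underside. 178 (x) x 142 (y) x 68 mm high over the rim; floor 4 mm thick; lower 36 mm is a tub 158 x 122 mm outside, inside clear 136 x 88 mm at its narrowest (lug recesses), 114 mm across at x = 0. Stones lie in its middle, length along x. Orange tab clipped over the rim at the +x end.
- lower_lug (a point): Middle of the top of the lug (40 mm wide) on the grey crate's -x end wall, at (-77, 0, 56) mm in the crate's frame. Two more lugs with tops at 56 mm stand on the long walls at x = +45 mm, reaching in to y = +-52 mm. The white crate stacks on these three, 12 mm below the rim, with 5 mm play all round.
- upper_handle (a point): Grip point on the handle of the white crate (0.3 kg, loose, moulded like the grey one, orange tab at its +x end). Axes are the crate's. On its centre line, 74 mm above its underside. Handle: upright cross wall 12 mm thick (x), 80 mm wide (y), top 88 mm above the underside; 60 mm free either side. Stacked: its underside 56 mm above the grey crate's, tabs at opposite ends.
- lemon: A lemon, 78 x 55 x 56 mm, loose on the worktop, to be left alone. Origin under its centre.
- garlic: A garlic bulb, 60 x 57 x 58 mm, loose on the worktop, to be left alone. Origin under its centre.

How it is judged (in metres and radians):
On the way, in this order (a step that is already met when the one before it is completed fails the run):
1. the dark grey stone lies flat, pushed snug into the fence corner (x of stone_dark_mid in the frame of fence between -0.0275 and -0.0225 m and y of stone_dark_mid in the frame of fence between 0.0475 and 0.0525 m and angle between the x axis of stone_dark_mid and the y axis of fence, either way round below 0.04 rad and height (world z) of stone_dark_mid below 0.011 m), for 0.2 s.
2. the dark grey stone lies flat and lengthwise in the middle of the lower crate (x of stone_dark_mid in the frame of lower_crate between -0.015 and 0.015 m and y of stone_dark_mid in the frame of lower_crate between -0.015 and 0.015 m and z of stone_dark_mid in the frame of lower_crate below 0.046 m and angle between the x axis of stone_dark_mid and the x axis of lower_crate, either way round below 0.17 rad and angle between the z axis of stone_dark_mid and the z axis of lower_crate, either way round below 0.06 rad), for 0.3 s.
3. the brick-red stone lies flat, pushed snug into the fence corner (x of stone_red_mid in the frame of fence between -0.0275 and -0.0225 m and y of stone_red_mid in the frame of fence between 0.0475 and 0.0525 m and angle between the x axis of stone_red_mid and the y axis of fence, either way round below 0.04 rad and height (world z) of stone_red_mid below 0.011 m), for 0.2 s.
4. the brick-red stone lies flat and lengthwise in the middle of the lower crate (x of stone_red_mid in the frame of lower_crate between -0.015 and 0.015 m and y of stone_red_mid in the frame of lower_crate between -0.015 and 0.015 m and z of stone_red_mid in the frame of lower_crate below 0.046 m and angle between the x axis of stone_red_mid and the x axis of lower_crate, either way round below 0.17 rad and angle between the z axis of stone_red_mid and the z axis of lower_crate, either way round below 0.06 rad), for 0.3 s.
5. the pale stone lies flat, pushed snug into the fence corner (x of stone_pale_mid in the frame of fence between -0.0275 and -0.0225 m and y of stone_pale_mid in the frame of fence between 0.0475 and 0.0525 m and angle between the x axis of stone_pale_mid and the y axis of fence, either way round below 0.04 rad and height (world z) of stone_pale_mid below 0.011 m), for 0.2 s.
6. the pale stone lies flat and lengthwise in the middle of the lower crate (x of stone_pale_mid in the frame of lower_crate between -0.015 and 0.015 m and y of stone_pale_mid in the frame of lower_crate between -0.015 and 0.015 m and z of stone_pale_mid in the frame of lower_crate below 0.046 m and angle between the x axis of stone_pale_mid and the x axis of lower_crate, either way round below 0.17 rad and angle between the z axis of stone_pale_mid and the z axis of lower_crate, either way round below 0.06 rad), for 0.3 s.
7. the upper crate stands level on the lower crate's lugs, above the stones (z of upper_handle in the frame of lower_crate between 0.126 and 0.134 m and horizontal distance between upper_handle and lower_crate below 0.012 m and angle between upper_handle's own z axis and vertical below 0.05 rad and angle between the x axis of upper_handle and the x axis of lower_crate, either way round below 0.12 rad), for 0.3 s.
At the end, for the whole second after the job is handed in: All stones present lie flat in the lower crate, centres within 15 mm of its middle in x and y, lengths within 0.17 rad of its x; the upper crate is level (0.05 rad) on the lugs, handle point 126 to 134 mm above the lower underside, within 12 mm of its centre and 0.12 rad of its axis (all of step 2 and all of step 4 and all of step 6 and all of step 7); the robot touches nothing.
It fails at once if the lemon or the garlic is shoved more than 4 cm from its place (distance of any of lemon, garlic from where it was at the start of the episode above 0.04 m).
Of stone_dark, stone_red, stone_pale only 2 to 3 are there at a start; the rules pass over those that are not, and their reading is None.
At some moment in a run one of upper_crate may be knocked a few centimetres aside while the robot is not near it.
Once in a run the grip may slacken for a moment while it holds something.
It also fails if it takes over 210 s, if anything falls off the work surface, if the arm or the gripper's body presses on something with over 40 N, if the wrist force passes 120 N, or if a joint passes its speed limit or range.

## Working session

There is one attempt and no reset: what is moved stays moved. The work goes in short steps, Python scripts to look and compute and a tool call to move; the robot and the scene stay as the last step left them, time stands still between calls to the robot, and variables do not carry over. Pictures are saved under pics/ and viewed, at most 14 in all, crops included, and the job is handed in when it is done.

Besides the shell and the picture viewer there is one more tool, called after "Request:" by a JSON object that holds its "api" and its "payload", one argument or row to a line. jog_arm: Moves the arm, as the interface text tells. Its arguments: {"type":"object","properties":{"plan":{"type":"array","items":{"type":"array","items":{"type":"number"}}}},"required":["plan"]}

```bash
mkdir -p pics; cat > h.py <<'E'
import numpy as np, cv2
from bench import ctrl
def cam(n):
    p=ctrl.camera_params(n); f=240/np.tan(np.radians(p['vfov'])/2)
    K=np.array([[f,0,p['cx']],[0,f,p['cy']],[0,0,1]]); return K,p['k1'],np.array(p['extrinsics'])
def slopes(n,uv):
    K,k1,E=cam(n); uv=np.atleast_2d(np.float64(uv))
    d=(uv-K[:2,2])/K[0,0]; s=d.copy()
    for _ in range(20): s=d/(1+k1*(s**2).sum(1,keepdims=True))
    return s,E
def onplane(n,uv,z):
    s,E=slopes(n,uv); R,t=E[:3,:3],E[:3,3]; c=-R.T@t
    d=np.c_[s,np.ones(len(s))]@R; return c+d*((z-c[2])/d[:,2])[:,None]
def cloud(n,depth):
    v,u=np.mgrid[:480,:640]; s,E=slopes(n,np.c_[u.ravel(),v.ravel()])
    P=np.c_[s,np.ones(len(s))]*depth.reshape(-1,1); return ((P-E[:3,3])@E[:3,:3]).reshape(480,640,3)
def proj(n,P):
    K,k1,E=cam(n); P=np.atleast_2d(P)@E[:3,:3].T+E[:3,3]; s=P[:,:2]/P[:,2:]
    s=s*(1+k1*(s**2).sum(1,keepdims=True)); return s*K[0,0]+K[:2,2]
E
python3 - <<'E'
from h import *
for n in('scene','top'):
    im,d=ctrl.capture(n); cv2.imwrite(f'pics/{n}0.png',im); np.save(n+'0.npy',d); K,k,E=cam(n); print(n,K[0,0],k,(-E[:3,:3].T@E[:3,3]).round(),E[:3,:3].round(2).tolist())
s=ctrl.state();print(s)
E
```

```text
scene 516.4206292523771 -0.14690934123378052 [-230. -620.  733.] [[0.65, -0.76, -0.02], [-0.41, -0.34, -0.85], [0.63, 0.56, -0.53]]
top 607.3435425047373 -0.17893124165062013 [ 437.   67. 1408.] [[0.0, -1.0, 0.02], [-1.0, -0.0, -0.06], [0.06, -0.02, -1.0]]
{'clock': 0.1, 'qpos': array([ 1.14857826e+00,  1.31119253e-01,  1.48920237e+00, -8.90749237e-06,
        1.52299887e+00, -8.53895846e-02]), 'qvel': array([ 0.00105848, -0.00347717, -0.00265906, -0.00152968,  0.00147407,
        0.00125685]), 'effort': array([ 1.46622842e-03, -5.70950317e+01, -5.01943696e+01, -1.46114185e-04,
        8.11456848e-03,  1.33894014e-05]), 'position': array([198.06332597, 565.82537509, 230.31168861]), 'orientation': array([ 1.67618962e-01,  9.85851478e-01, -8.37362521e-04, -2.12614223e-04]), 'contact_force': array([-0.34146205,  0.21505432, -0.54366376]), 'wrist_torque': array([ 0.02263123,  0.00688398, -0.01126672]), 'grip_force': 0.0, 'grip_width': 85.26551698609529}
```

View pics/scene0.png

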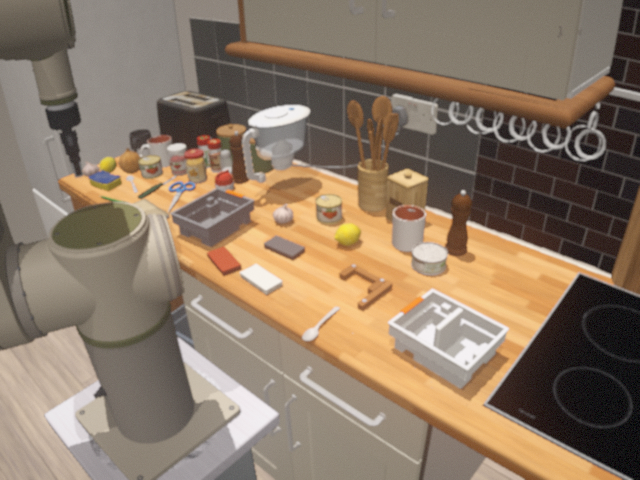

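View pics/top0.png

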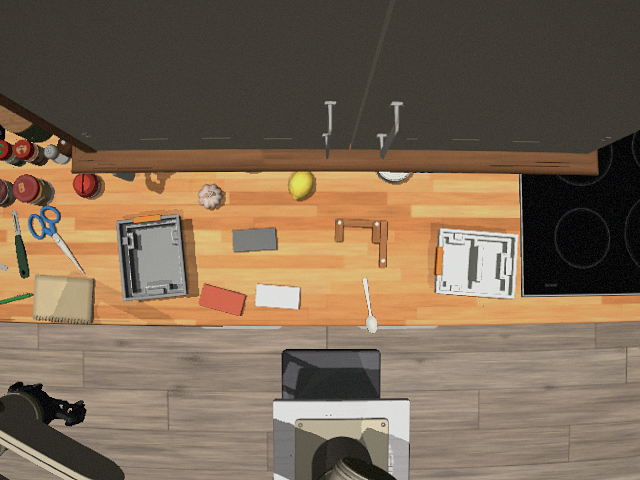

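All three stones are there: dark at top-view (254,239), red at (222,299) and pale at (278,296). The fence opens to the left and towards the robot, with its inner corner near (379,241). The grey crate is at (152,257) with its tab on the far end. The white crate is at (477,265) with its tab on the left (+y) end.

```bash
cat >> h.py <<'E'
ROI=dict(dark=(225,222,285,258),red=(190,278,252,322),pale=(248,276,306,316))
def stone(im,name,z=15,roi=None,n='top'):
    x0,y0,x1,y1=roi or ROI[name]; hsv=cv2.cvtColor(im,cv2.COLOR_BGR2HSV).astype(int)[y0:y1,x0:x1]
    H,S,V=hsv[...,0],hsv[...,1],hsv[...,2]
    m={'dark':(S<60)&(V<150),'red':((H<7)|(H>170))&(S>120),'pale':(S<60)&(V>150)}[name]
    m=cv2.morphologyEx(m.astype(np.uint8),cv2.MORPH_OPEN,np.ones((3,3)))
    c=max(cv2.findContours(m,cv2.RETR_EXTERNAL,cv2.CHAIN_APPROX_NONE)[0],key=cv2.contourArea)
    P=onplane(n,c[:,0]+[x0,y0],z)[:,:2]
    (cx,cy),(w,h),a=cv2.minAreaRect(P.astype(np.float32))
    if w<h:a+=90;w,h=h,w
    a=(a+90)%180-90
    return round(cx,1),round(cy,1),round(w,1),round(h,1),round(a,1)
E
python3 - <<'E'
from h import *
im=cv2.imread('pics/top0.png'); d=np.load('top0.npy'); C=cloud('top',d)
for s in ROI: print(s,stone(im,s))
Z=C[...,2]
def rect(m,z,lab):
    c=max(cv2.findContours(m.astype(np.uint8),cv2.RETR_EXTERNAL,cv2.CHAIN_APPROX_NONE)[0],key=cv2.contourArea)
    P=onplane('top',c[:,0],z)[:,:2]; r=cv2.minAreaRect(P.astype(np.float32)); print(lab,r, cv2.boxPoints(r).round(1).tolist())
def roi(x0,y0,x1,y1):
    m=np.zeros((480,640),bool); m[y0:y1,x0:x1]=1; return m
rect(roi(110,205,200,310)&(Z>50),68,'grey'); rect(roi(425,220,522,305)&(Z>50),68,'white')
r=roi(460,240,500,290)&(Z>78)&(Z<100); rect(r,88,'handle'); print(np.median(Z[r]))
print('table',np.median(Z[290:310,320:350]),np.median(Z[235:240,245:262]))
hsv=cv2.cvtColor(im,cv2.COLOR_BGR2HSV)
for lab,x0,y0,x1,y1 in(('lemon',285,165,320,205),('garlic',192,178,230,215)):
    mm=roi(x0,y0,x1,y1)&(Z>15); print(lab,C[mm][:,:2].mean(0), C[mm].min(0),C[mm].max(0))
print('cab',[C[v,320].round().tolist() for v in(100,155,165)])
print('tabs',*[C[roi(*q)&(Z>50)&(hsv[...,1]>180)&(hsv[...,0]<20)].mean(0).round() for q in((110,205,200,230),(428,240,446,280))])
sp=roi(355,275,385,335)&(hsv[...,1]<70)&(hsv[...,2]>150);print('spoon',C[sp].min(0),C[sp].max(0))
f=im[205:280,320:400]; cv2.imwrite('pics/f.png',np.hstack([cv2.resize(f,None,fx=7,fy=7,interpolation=cv2.INTER_CUBIC)]))
m=roi(325,210,395,275)&(Z>9); print(m.sum()); print(C[m].min(0),C[m].max(0))
E
```

```text
dark (523.1, 201.7, 99.0, 49.3, -86.3)
red (385.1, 275.9, 98.1, 49.3, 75.2)
pale (393.6, 148.9, 99.3, 49.7, 85.8)
grey ((481.42889404296875, 427.9116516113281), (186.27243041992188, 148.7870635986328), 6.643799304962158) [[380.29998779296875, 491.0], [397.5, 343.20001220703125], [582.5, 364.79998779296875], [565.2999877929688, 512.5999755859375]]
white ((467.1932067871094, -297.230712890625), (187.99256896972656, 146.0167236328125), 85.69585418701172) [[387.29998779296875, -385.5], [532.9000244140625, -396.3999938964844], [547.0999755859375, -209.0], [401.3999938964844, -198.0]]
handle ((467.8977966308594, -298.5503234863281), (15.315319061279297, 79.88935089111328), 85.7194595336914) [[427.5, -303.20001220703125], [507.20001220703125, -309.20001220703125], [508.29998779296875, -293.8999938964844], [428.6000061035156, -287.8999938964844]]
85.37323760653182
table -0.15292137587692406 14.812961125598463
lemon [632.33438656  92.06979741] [437.37189645  57.22289152  21.15491322] [ 676.85581276  123.91480461 1407.69469673]
garlic [618.13032454 298.8466563 ] [437.37189645  66.50325783  18.64814953] [ 651.18527145  332.83471483 1407.69469673]
cab [[635.0, 59.0, 744.0], [627.0, 56.0, 475.0], [612.0, 56.0, 469.0]]
tabs [568. 441.  70.] [ 475. -212.   69.]
spoon [ 219.72695124 -204.86786067 -913.49187501] [ 437.37189645   66.50325783 1407.69469673]
875
[ 437.37189645 -109.17990263    9.02538038] [ 569.23119485   66.50325783 1407.69469673]
```

View pics/f.png

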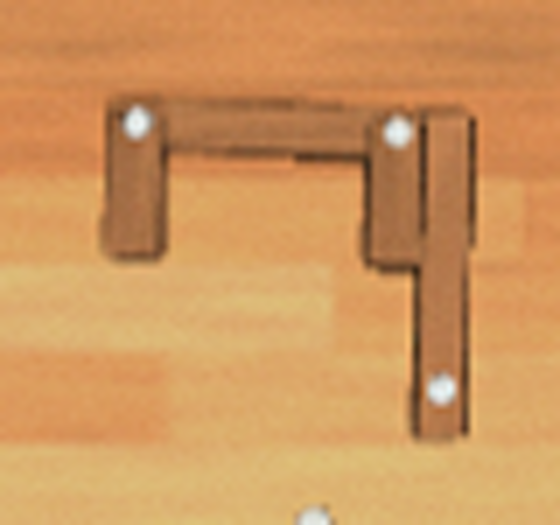

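```bash
cat >> h.py <<'E'
from scipy.spatial.transform import Rotation as Ro
def go(x,y,z,yaw,fine=True):
    """yaw: world direction (deg, mod 180) of closing line. prints turn units, then tool shift units after turn"""
    s=ctrl.state(); R=Ro.from_quat(s['orientation']); M=R.as_matrix()
    cur=np.degrees(np.arctan2(M[1,1],M[0,1])); d=(yaw-cur+90)%180-90
    R2=Ro.from_euler('z',d,degrees=True)*R; dl=R2.inv().apply(np.array([x,y,z])-s['position'])
    print('pos',s['position'].round(1),'yaw',round(cur,2),'| TURN',round(-d/90,3),'SHIFT',(dl/500).round(4),'F',s['contact_force'].round(1),'w',round(s['grip_width'],1),'gf',round(s['grip_force'],1),'t',s['clock'],'j',s['qpos'].round(2))
E
python3 - <<'E'
from h import *
o=np.array([320,205]); f=lambda *p: onplane('top',(np.array(p)+.5)/7-.5+o,16)[:,:2]
end=f((424,112),(419,265),(414,433)); blk=f((108,260),(158,260),(374,270),(412,267))
print(end.round(1).tolist(),blk.round(1).tolist())
e=end[0]-end[2]; print('yaw end',np.degrees(np.arctan2(e[1],e[0])),'len',np.linalg.norm(e))
b=blk[:2].mean(0)-blk[2:].mean(0); yb=np.degrees(np.arctan2(-b[0],b[1])); print('yaw blk',yb)
yaw=np.radians(yb); X=np.array([np.cos(yaw),np.sin(yaw)]);Y=np.array([-X[1],X[0]])
O=X*(blk@X).mean()+Y*(end@Y).mean(); print('O',O,'snug',O-25*X+50*Y, (end-O)@X,(blk-O)@Y)
go(523.1,201.7,120,3.7)
E
```

```text
[[567.5, -88.3], [517.0, -86.4], [461.7, -84.5]] [[518.4, 16.0], [518.5, -0.4], [515.3, -71.5], [516.3, -84.1]]
yaw end -2.0595141943188326 len 105.83924426263334
yaw blk -1.788393817294818
O [515.51800361 -86.42978383] snug [492.09059566 -35.67393139] [ 51.99756151   1.43274406 -53.84049781] [102.44874394  86.03822799  14.87651424   2.36098345]
pos [198.1 565.8 230.3] yaw 70.7 | TURN 0.744 SHIFT [-0.7687  0.6021  0.2195] F [-0.3  0.2 -0.5] w 85.3 gf 0.0 t 0.1 j [ 1.15  0.13  1.49 -0.    1.52 -0.09]
```

Request:
{"api": "jog_arm", "payload": {
  "plan": [
    [100,0,0,0,0.093],
    [100,0,0,0,0.093],
    [100,0,0,0,0.093],
    [100,0,0,0,0.093],
    [100,0,0,0,0.093],
    [100,0,0,0,0.093],
    [100,0,0,0,0.093],
    [100,0,0,0,0.093],
    [100,0,0,0,0]
  ]
}}

```text
clock: 1.23
position: [198.1, 566.0, 230.7]
orientation: [0.683, 0.73, -0.0, 0.0]
contact_force: [-0.1, 0.2, -0.1]
grip_width: 85.0
grip_force: 0.0
```

Request:
{"api": "jog_arm", "payload": {
  "plan": [
    [100,-0.055,0.043,0.016,0],
    [100,-0.055,0.043,0.016,0],
    [100,-0.055,0.043,0.016,0],
    [100,-0.055,0.043,0.016,0],
    [100,-0.055,0.043,0.016,0],
    [100,-0.055,0.043,0.016,0],
    [100,-0.055,0.043,0.016,0],
    [100,-0.055,0.043,0.016,0],
    [100,-0.055,0.043,0.016,0],
    [100,-0.055,0.043,0.016,0],
    [100,-0.055,0.043,0.016,0],
    [100,-0.055,0.043,0.016,0],
    [100,-0.055,0.043,0.016,0],
    [100,-0.055,0.043,0.016,0],
    [100,0,0,0,0],
    [100,0,0,0,0]
  ]
}}

```text
clock: 3.22
position: [523.3, 202.0, 119.1]
orientation: [0.683, 0.73, -0.0, -0.0]
contact_force: [0.1, 0.0, 0.3]
grip_width: 85.4
grip_force: 0.0
```

```bash
python3 -c "
from h import *
go(523.1,201.7,1,3.7)"
```

```text
pos [523.3 202.  119.1] yaw 3.83 | TURN 0.001 SHIFT [-0.0007 -0.0004  0.2363] F [0.1 0.  0.3] w 85.4 gf 0.0 t 3.225 j [0.28 0.11 1.72 0.   1.31 0.21]
```

Request:
{"api": "jog_arm", "payload": {
  "plan": [
    [100,0,0,0.05,0],
    [100,0,0,0.05,0],
    [100,0,0,0.05,0],
    [100,0,0,0.04,0],
    [100,0,0,0.03,0],
    [100,0,0,0.016,0],
    [100,0,0,0,0],
    [40,0,0,0,0],
    [40,0,0,0,0],
    [40,0,0,0,0],
    [40,0,0,0,0],
    [40,0,0,0,0],
    [40,0,0,0,0]
  ]
}}

```text
clock: 4.85
position: [524.8, 202.0, 2.5]
orientation: [0.684, 0.73, 0.001, 0.001]
contact_force: [-0.9, -0.9, 5.5]
grip_width: 48.3
grip_force: 63.0
```

```bash
python3 -c "
from h import *
go(480,-22,40,-1.9)"
```

```text
pos [524.8 202.    2.5] yaw 3.74 | TURN 0.063 SHIFT [-0.4507 -0.0745 -0.0754] F [-0.9 -0.9  5.5] w 48.3 gf 63.0 t 4.85 j [0.28 0.26 1.78 0.   1.09 0.21]
```

Request:
{"api": "jog_arm", "payload": {
  "plan": [
    [40,0,0,-0.04,0],
    [40,0,0,-0.036,0.063],
    [40,-0.05,-0.0083,0,0],
    [40,-0.05,-0.0083,0,0],
    [40,-0.05,-0.0083,0,0],
    [40,-0.05,-0.0083,0,0],
    [40,-0.05,-0.0083,0,0],
    [40,-0.05,-0.0083,0,0],
    [40,-0.05,-0.0083,0,0],
    [40,-0.05,-0.0083,0,0],
    [40,-0.05,-0.0083,0,0],
    [40,0,0,0,0],
    [40,0,0,0,0],
    [40,0,0,0,0]
  ]
}}

```text
clock: 6.6
position: [479.0, -21.2, 39.5]
orientation: [0.719, 0.695, 0.0, 0.0]
contact_force: [-0.1, 0.6, -2.7]
grip_width: 48.1
grip_force: 62.6
```

```bash
python3 -c "
from h import *
im,d=ctrl.capture('scene'); cv2.imwrite('pics/s1.png',cv2.resize(im[180:340,280:440],None,fx=3,fy=3))
go(480,-22,3,-1.9)"
```

```text
pos [479.  -21.2  39.5] yaw -1.88 | TURN 0.0 SHIFT [-0.0016  0.0021  0.0729] F [-0.1 -0.2 -1.8] w 48.4 gf 62.6 t 6.65 j [-0.15 -0.01  2.    0.    1.15 -0.12]
```

View pics/s1.png

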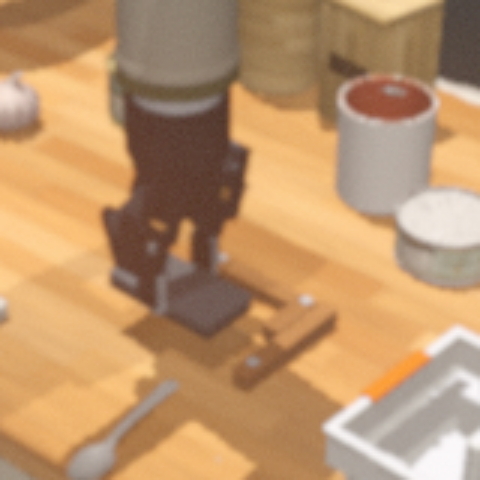

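Request:
{"api": "jog_arm", "payload": {
  "plan": [
    [40,0,0,0.04,0],
    [40,0,0,0.024,0],
    [40,0,0,0.009,0],
    [40,0,0,0,0],
    [40,-0.01,0,0,0],
    [40,-0.01,0,0,0],
    [40,-0.004,0,0,0],
    [40,-0.003,0,0,0],
    [40,0,0,0,0]
  ]
}}

```text
clock: 7.78
position: [478.4, -35.4, 2.8]
orientation: [0.719, 0.695, -0.0, -0.0]
contact_force: [-0.0, -0.5, -1.8]
grip_width: 48.0
grip_force: 67.4
```

Request:
{"api": "jog_arm", "payload": {
  "plan": [
    [40,0,0,0.002,0],
    [40,-0.002,0,0,0],
    [40,-0.002,0,0,0],
    [40,0,0,0,0]
  ]
}}

```text
clock: 8.28
position: [478.9, -36.2, 2.5]
orientation: [0.719, 0.695, 0.001, -0.0]
contact_force: [-1.6, 7.3, 5.3]
grip_width: 47.9
grip_force: 68.4
```

Request:
{"api": "jog_arm", "payload": {
  "plan": [
    [40,-0.002,0,0,0],
    [40,-0.002,0,0,0],
    [40,0,0,0,0]
  ]
}}

```text
clock: 8.65
position: [478.9, -36.3, 2.5]
orientation: [0.719, 0.695, 0.002, -0.001]
contact_force: [-0.8, 17.0, 7.4]
grip_width: 48.3
grip_force: 68.6
```

Request:
{"api": "jog_arm", "payload": {
  "plan": [
    [40,0.001,0.008,0,0],
    [40,0,0.008,0,0],
    [40,0,0.006,0,0],
    [40,0,0.004,0,0],
    [40,0,0.002,0,0],
    [40,0,0,0,0]
  ]
}}

```text
clock: 9.4
position: [488.7, -36.6, 2.5]
orientation: [0.719, 0.695, -0.001, -0.004]
contact_force: [-27.3, 12.7, 33.9]
grip_width: 48.1
grip_force: 71.4
```

```bash
python3 -c "
from h import *
im,d=ctrl.capture('scene'); a=cv2.resize(im[235:315,320:400],None,fx=5,fy=5,interpolation=cv2.INTER_CUBIC)
im,d=ctrl.capture('top'); b=cv2.resize(im[205:285,320:400],None,fx=5,fy=5,interpolation=cv2.INTER_CUBIC)
cv2.imwrite('pics/s2.png',np.hstack([a,b]))
go(492,-36,3,-1.9)"
```

```text
pos [488.7 -36.6   2.5] yaw -1.92 | TURN -0.0 SHIFT [ 0.0015  0.0065 -0.0011] F [-26.7  14.2  33.6] w 48.4 gf 71.4 t 9.5 j [-0.18  0.09  1.98  0.    1.08 -0.15]
```

View pics/s2.png

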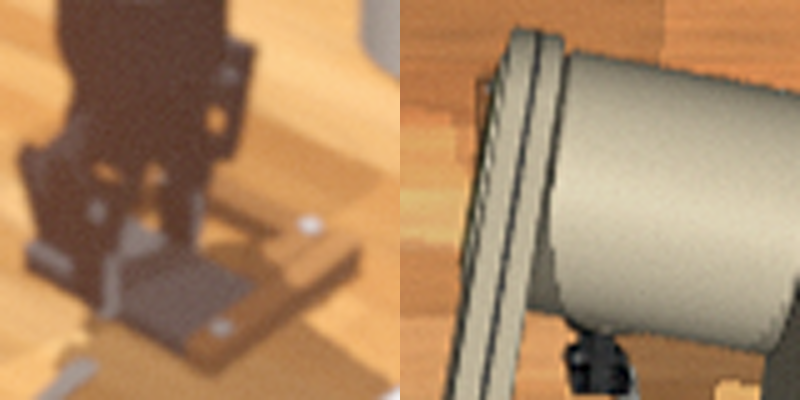

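Request:
{"api": "jog_arm", "payload": {
  "plan": [
    [40,0,0,-0.002,0],
    [40,0,0,-0.001,0],
    [40,0,0,0,0]
  ]
}}

```text
clock: 9.88
position: [489.3, -36.6, 2.6]
orientation: [0.719, 0.695, -0.001, -0.004]
contact_force: [-14.5, 12.7, 12.5]
grip_width: 47.9
grip_force: 69.1
```

Request:
{"api": "jog_arm", "payload": {
  "plan": [
    [40,0,0.002,-0.001,0],
    [40,0,0.002,0,0],
    [40,0,0.002,0,0],
    [40,0,0,0,0]
  ]
}}

```text
clock: 10.38
position: [492.3, -36.7, 2.7]
orientation: [0.719, 0.695, -0.001, -0.004]
contact_force: [-9.5, 11.8, 7.2]
grip_width: 47.9
grip_force: 68.5
```

Request:
{"api": "jog_arm", "payload": {
  "plan": [
    [40,0,0.002,0,0],
    [40,0,0.002,0,0],
    [40,0,0,0,0]
  ]
}}

```text
clock: 10.75
position: [492.7, -36.8, 2.6]
orientation: [0.719, 0.695, -0.002, -0.005]
contact_force: [-19.9, 13.1, 16.6]
grip_width: 48.1
grip_force: 69.5
```

Request:
{"api": "jog_arm", "payload": {
  "plan": [
    [40,0,0.002,0,0],
    [40,0,0.002,0,0],
    [40,0,0,0,0]
  ]
}}

```text
clock: 11.12
position: [492.8, -36.7, 2.6]
orientation: [0.719, 0.695, -0.003, -0.007]
contact_force: [-33.2, 11.6, 28.5]
grip_width: 48.4
grip_force: 70.7
```

Request:
{"api": "jog_arm", "payload": {
  "plan": [
    [40,0.002,-0.006,0,0],
    [75,0,0,0,0],
    [75,0,0,0,0],
    [75,0,0,0,0],
    [75,0,0,0,0],
    [40,0,0,0,0],
    [40,0,0,0,0],
    [40,0,0,0,0],
    [40,0,0,0,0],
    [40,0,0,0,0]
  ]
}}

```text
clock: 12.38
position: [492.7, -38.2, 3.3]
orientation: [0.719, 0.695, -0.003, -0.003]
contact_force: [-18.8, 1.0, 17.8]
grip_width: 48.2
grip_force: 61.8
```

```bash
python3 -c "
from h import *
im,d=ctrl.capture('scene'); a=cv2.resize(im[235:315,320:400],None,fx=5,fy=5,interpolation=cv2.INTER_CUBIC)
# grey crate inner view and rim fit w/o tab
cv2.imwrite('pics/c1.png',np.hstack([a,cv2.resize(cv2.imread('pics/top0.png')[205:305,105:205],(400,400),interpolation=cv2.INTER_CUBIC)]))
go(480,430,140,96.6)"
```

```text
pos [492.7 -38.3   3.3] yaw -1.92 | TURN 0.905 SHIFT [ 0.0825 -0.9354 -0.2659] F [-18.2   0.4  18.3] w 48.1 gf 61.8 t 12.425 j [-0.18  0.1   1.97 -0.    1.08 -0.15]
```

View pics/c1.png

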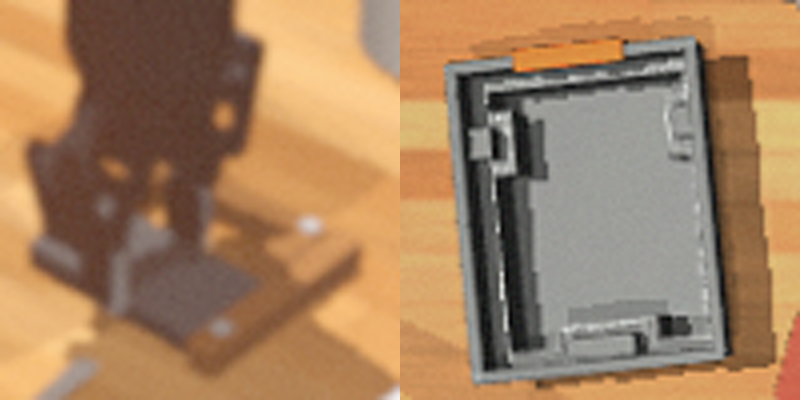

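```bash
python3 -c "
from h import *
p=np.array([(45,65),(296,38),(326,355),(74,382)]); P=onplane('top',(p+.5)/4-.5+[105,205],68)[:,:2]
print(P.round(1).tolist(),P.mean(0)); a=P[0]-P[3];b=P[1]-P[2];c=P[0]-P[1];e=P[3]-P[2]
for v in(a,b): print(np.linalg.norm(v),np.degrees(np.arctan2(v[1],v[0])))
for v in(c,e): print(np.linalg.norm(v),np.degrees(np.arctan2(v[1],v[0]))-90)
"
```

```text
[[561.8, 510.8], [576.6, 366.5], [400.4, 347.5], [384.0, 491.1]] [480.69340996 428.96591248]
178.8119687938034 6.3235543343320995
177.25132695863746 6.173113657349793
144.97067962789052 5.873208375383271
144.5014114683595 6.490797996851782
```

Request:
{"api": "jog_arm", "payload": {
  "plan": [
    [40,0,0,-0.05,0],
    [40,0,0,-0.05,0],
    [40,0,0,-0.05,0],
    [40,0,0,-0.05,0],
    [40,0,0,-0.05,0],
    [40,0,0,-0.03,0],
    [40,0,0,0,-0.1],
    [40,0,0,0,-0.1],
    [40,0,0,0,-0.1],
    [40,0,0,0,-0.1],
    [40,0,0,0,-0.1],
    [40,0,0,0,-0.1],
    [40,0,0,0,-0.1],
    [40,0,0,0,-0.1],
    [40,0,0,0,-0.1],
    [40,0,0,0,-0.1],
    [40,0,0,0,-0.095],
    [40,0,0,0,0]
  ]
}}

```text
clock: 14.68
position: [495.9, -38.4, 143.2]
orientation: [-0.057, 0.998, 0.0, -0.001]
contact_force: [-0.0, 0.2, -1.9]
grip_width: 47.8
grip_force: 64.3
```

```bash
python3 -c "
from h import *
go(479,427,140,96.6)"
```

```text
pos [495.9 -38.4 143.2] yaw 96.57 | TURN -0.0 SHIFT [-0.0734  0.9285  0.0065] F [-0.   0.2 -1.9] w 47.8 gf 64.3 t 14.675 j [-0.18 -0.09  1.87 -0.    1.36 -1.87]
```

Request:
{"api": "jog_arm", "payload": {
  "plan": [
    [40,-0.005,0.0583,0,0],
    [40,-0.005,0.0583,0,0],
    [40,-0.005,0.0583,0,0],
    [40,-0.005,0.0583,0,0],
    [40,-0.005,0.0583,0,0],
    [40,-0.005,0.0583,0,0],
    [40,-0.005,0.0583,0,0],
    [40,-0.005,0.0583,0,0],
    [40,-0.005,0.0583,0,0],
    [40,-0.005,0.0583,0,0],
    [40,-0.005,0.0583,0,0],
    [40,-0.005,0.0583,0,0],
    [40,-0.005,0.0583,0,0],
    [40,-0.005,0.0583,0,0],
    [40,-0.005,0.0583,0,0],
    [40,-0.005,0.0583,0,0],
    [40,0,0,0,0.004],
    [40,0,0,0,0]
  ]
}}

```text
clock: 16.92
position: [482.0, 428.9, 143.1]
orientation: [-0.054, 0.999, -0.001, -0.0]
contact_force: [0.3, -0.8, -2.6]
grip_width: 47.9
grip_force: 64.3
```

```bash
python3 -c "
from h import *
go(483,429.3,8,96.2)
im,d=ctrl.capture('scene'); cv2.imwrite('pics/c2.png',cv2.resize(im[120:260,160:300],None,fx=4,fy=4,interpolation=cv2.INTER_CUBIC))"
```

```text
pos [482.  428.9 143.1] yaw 96.16 | TURN -0.0 SHIFT [-0.0022  0.0008  0.2703] F [ 0.3 -0.8 -2.6] w 47.9 gf 64.3 t 16.925 j [ 0.65  0.31  1.45 -0.    1.39 -1.03]
```

View pics/c2.png

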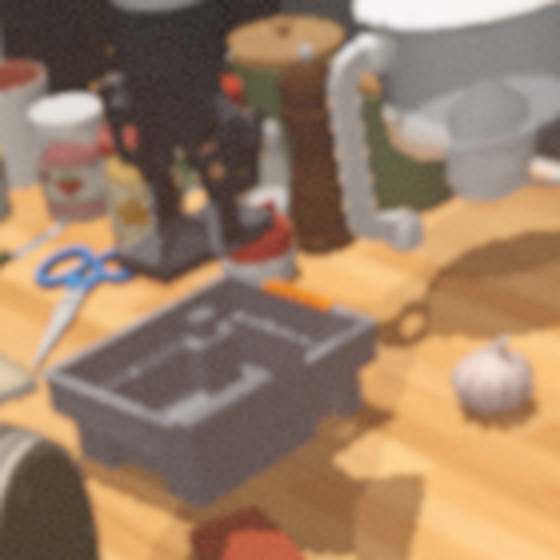

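Request:
{"api": "jog_arm", "payload": {
  "plan": [
    [40,-0.002,0.001,0.05,0],
    [40,0,0,0.05,0],
    [40,0,0,0.05,0],
    [40,0,0,0.05,0],
    [40,0,0,0.04,0],
    [40,0,0,0.02,0],
    [40,0,0,0.01,0],
    [40,0,0,0.001,0],
    [40,0,0,0,0]
  ]
}}

```text
clock: 18.1
position: [483.8, 430.5, 9.3]
orientation: [-0.055, 0.999, 0.0, 0.001]
contact_force: [0.9, 0.6, -2.3]
grip_width: 48.0
grip_force: 64.3
```

Request:
{"api": "jog_arm", "payload": {
  "plan": [
    [40,0,0,0.003,0],
    [40,0,0,0.001,0],
    [70,0,0,0,0],
    [70,0,0,0,0],
    [70,0,0,0,0],
    [70,0,0,0,0],
    [70,0,0,-0.02,0],
    [70,0,0,-0.05,0],
    [70,0,0,-0.05,0],
    [70,0,0,-0.05,0],
    [70,0,0,-0.05,0],
    [70,0,0,-0.05,0],
    [100,-0.05,-0.05,0,0],
    [100,0,-0.1,0,0],
    [100,0,-0.1,0,0],
    [100,0,-0.1,0,0],
    [100,0,-0.1,0,0],
    [100,0,0,0,0]
  ]
}}

```text
clock: 20.35
position: [533.3, 206.1, 142.2]
orientation: [-0.053, 0.999, -0.0, 0.001]
contact_force: [0.2, 0.5, 0.2]
grip_width: 85.5
grip_force: 0.0
```

```bash
python3 -c "
from h import *
im,d=ctrl.capture('top'); cv2.imwrite('pics/t2.png',im); 
cv2.imwrite('pics/c3.png',cv2.resize(im[200:320,100:310],None,fx=3.8,fy=3.8,interpolation=cv2.INTER_CUBIC))
print(stone(im,'red'),stone(im,'pale'))
go(385.1,275.9,100,-14.8)"
```

```text
(382.3, 266.3, 78.0, 48.9, 75.7) (389.7, 176.4, 95.1, 52.6, 15.1)
pos [533.1 207.9 142.2] yaw 96.09 | TURN -0.768 SHIFT [-0.0558  0.321   0.0846] F [0.2 0.2 1. ] w 85.0 gf 0.0 t 20.4 j [ 0.28  0.11  1.67  0.    1.36 -1.4 ]
```

View pics/c3.png

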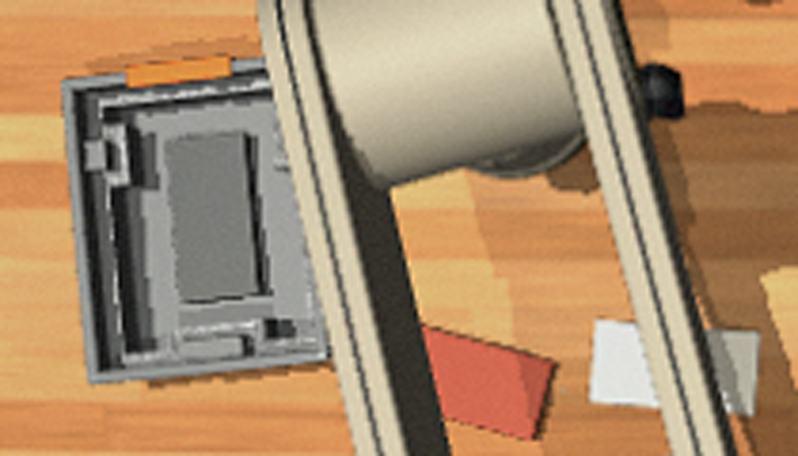

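Request:
{"api": "jog_arm", "payload": {
  "plan": [
    [100,0,0,0,0.112],
    [100,0,0,0,0.112],
    [100,0,0,0,0.112],
    [100,0,0,0,0.112],
    [100,0,0,0,0.112],
    [100,0,0,0,0.112],
    [100,0,0,0,0.112],
    [100,0,0,0,0.112],
    [100,0,0,0,0.112],
    [100,0,0,0,0.112],
    [100,0,0,0,0.112],
    [100,0.008,-0.046,0.012,0],
    [100,0.008,-0.046,0.012,0],
    [100,0.008,-0.046,0.012,0],
    [100,0.008,-0.046,0.012,0],
    [100,0.008,-0.046,0.012,0],
    [100,0.008,-0.046,0.012,0],
    [100,0.008,-0.045,0.012,0],
    [100,0,0,0,0],
    [100,0,0,0,0]
  ]
}}

```text
clock: 22.9
position: [384.9, 277.5, 100.0]
orientation: [0.791, 0.612, 0.001, 0.0]
contact_force: [0.8, 0.0, -0.2]
grip_width: 85.5
grip_force: 0.0
```

```bash
python3 -c "
from h import *
p=np.array([(162,138),(248,130),(268,292),(185,302)])
P=onplane('top',(p+.5)/3.8-.5+[100,200],19)[:,:2]; print('dark',P.mean(0),P.round(1).tolist())
im,d=ctrl.capture('top'); print(stone(im,'pale'))
go(385.1,275.9,2,-14.8)"
```

```text
dark [483.96918656 428.52877945] [[531.1, 462.7], [536.0, 409.1], [437.6, 395.4], [431.2, 446.9]]
(393.9, 148.9, 99.2, 49.0, 85.4)
pos [385.1 277.2 100. ] yaw -14.58 | TURN 0.002 SHIFT [-0.0027  0.0004  0.1961] F [ 0.8  0.9 -0.8] w 85.3 gf 0.0 t 22.95 j [ 0.52 -0.11  1.98 -0.    1.27  0.77]
```

Request:
{"api": "jog_arm", "payload": {
  "plan": [
    [100,-0.003,0,0.04,0],
    [100,0,0,0.05,0],
    [100,0,0,0.05,0],
    [100,0,0,0.04,0],
    [100,0,0,0.016,0],
    [100,0,0,0,0],
    [40,0,0,0,0],
    [40,0,0,0,0],
    [40,0,0,0,0],
    [40,0,0,0,0],
    [40,0,0,0,0],
    [40,0,0,0,0],
    [40,0,0,-0.06,0],
    [40,0,0,-0.06,0.049],
    [40,0,0,0,0.093],
    [40,0,0,0,0]
  ]
}}

```text
clock: 24.95
position: [384.1, 275.4, 61.7]
orientation: [0.854, 0.52, 0.0, 0.0]
contact_force: [0.3, -0.3, -1.9]
grip_width: 48.5
grip_force: 62.8
```

```bash
python3 -c "
from h import *
go(479,-24,60,-1.9)"
```

```text
pos [384.1 275.4  61.7] yaw -27.34 | TURN -0.283 SHIFT [-0.5922  0.2096  0.0031] F [ 0.3 -0.3 -1.9] w 48.5 gf 62.8 t 24.95 j [ 0.51 -0.06  2.01  0.    1.2   0.99]
```

Request:
{"api": "jog_arm", "payload": {
  "plan": [
    [40,0,0,0,-0.1],
    [40,0,0,0,-0.1],
    [40,0,0,0,-0.083],
    [40,-0.0495,0.0175,0,0],
    [40,-0.0495,0.0175,0,0],
    [40,-0.0495,0.0175,0,0],
    [40,-0.0495,0.0175,0,0],
    [40,-0.0495,0.0175,0,0],
    [40,-0.0495,0.0175,0,0],
    [40,-0.0495,0.0175,0,0],
    [40,-0.0495,0.0175,0,0],
    [40,-0.0495,0.0175,0,0],
    [40,-0.0495,0.0175,0,0],
    [40,-0.0495,0.0175,0,0],
    [40,-0.0495,0.0175,0,0],
    [40,0,0,0,0],
    [40,0,0,0,0]
  ]
}}

```text
clock: 27.08
position: [478.2, -24.7, 60.6]
orientation: [0.718, 0.696, -0.0, -0.001]
contact_force: [-0.0, -0.9, -2.1]
grip_width: 48.6
grip_force: 62.8
```

```bash
python3 -c "
from h import *
im,d=ctrl.capture('scene'); cv2.imwrite('pics/s3.png',np.hstack([cv2.resize(im[200:320,300:420],(400,400),interpolation=cv2.INTER_CUBIC),cv2.resize(im[260:400,370:510],(400,400))]))
go(479,-24,3.5,-1.9)"
```

```text
pos [478.3 -24.4  60.8] yaw -1.83 | TURN 0.001 SHIFT [0.0008 0.0016 0.1146] F [ 1.   0.  -0.3] w 48.0 gf 62.8 t 27.125 j [-0.16 -0.04  1.99  0.    1.19 -0.13]
```

View pics/s3.png

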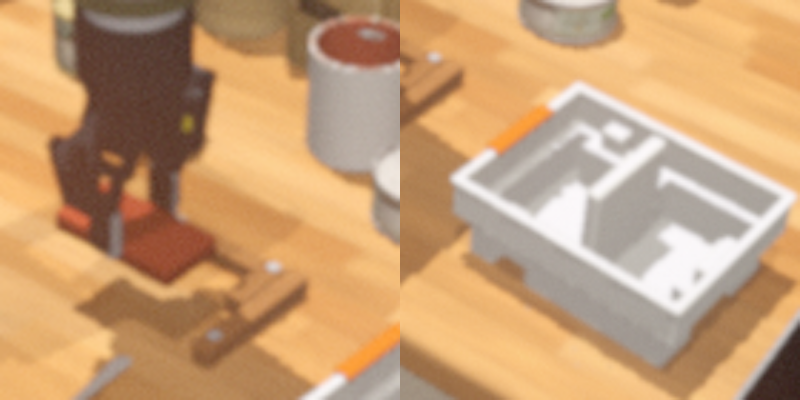

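Request:
{"api": "jog_arm", "payload": {
  "plan": [
    [40,0,0,0.05,0],
    [40,0,0,0.04,0],
    [40,0,0,0.02,0],
    [40,0,0,0.006,0],
    [40,0,0,0,0],
    [40,-0.008,0,0,0],
    [40,-0.008,0,0,0],
    [40,-0.004,0,0,0],
    [40,-0.002,0,0,0],
    [40,0,0,0,0]
  ]
}}

```text
clock: 28.38
position: [478.6, -36.2, 3.3]
orientation: [0.719, 0.695, 0.0, 0.0]
contact_force: [-1.0, 0.4, -2.0]
grip_width: 48.4
grip_force: 62.7
```

Request:
{"api": "jog_arm", "payload": {
  "plan": [
    [40,-0.002,0,0,0],
    [40,-0.002,0,0,0],
    [40,0,0,0,0]
  ]
}}

```text
clock: 28.75
position: [478.4, -36.9, 3.2]
orientation: [0.719, 0.695, 0.001, -0.001]
contact_force: [0.6, 6.6, -1.1]
grip_width: 48.4
grip_force: 62.9
```

Request:
{"api": "jog_arm", "payload": {
  "plan": [
    [40,-0.001,0.01,0,0],
    [40,0,0.01,0,0],
    [40,0,0.004,0,0],
    [40,0,0.003,0,0],
    [40,0,0,0,0]
  ]
}}

```text
clock: 29.38
position: [490.0, -37.3, 2.7]
orientation: [0.719, 0.695, -0.001, -0.003]
contact_force: [-8.6, 9.3, 6.1]
grip_width: 48.2
grip_force: 63.6
```

Request:
{"api": "jog_arm", "payload": {
  "plan": [
    [40,0,0.002,0.001,0],
    [40,0,0.002,0,0],
    [40,0,0,0,0]
  ]
}}

```text
clock: 29.75
position: [491.8, -37.4, 2.7]
orientation: [0.719, 0.695, -0.001, -0.003]
contact_force: [-11.5, 9.7, 13.0]
grip_width: 47.9
grip_force: 64.4
```

Request:
{"api": "jog_arm", "payload": {
  "plan": [
    [40,0,0.002,-0.001,0],
    [40,0,0.002,0,0],
    [40,0,0.002,0,0],
    [40,0,0,0,0]
  ]
}}

```text
clock: 30.25
position: [492.7, -37.4, 2.7]
orientation: [0.719, 0.695, -0.002, -0.004]
contact_force: [-22.5, 9.0, 20.6]
grip_width: 48.3
grip_force: 65.1
```

Request:
{"api": "jog_arm", "payload": {
  "plan": [
    [40,0,0.001,0,0],
    [40,0.002,-0.005,0,0],
    [75,0,0,0,0],
    [75,0,0,0,0],
    [75,0,0,0,0],
    [75,0,0,0,0],
    [40,0,0,0,0],
    [40,0,0,0,0],
    [40,0,0,0,0],
    [40,0,0,0,0],
    [40,0,0,0,0]
  ]
}}

```text
clock: 31.62
position: [492.7, -38.0, 3.2]
orientation: [0.719, 0.695, -0.002, -0.002]
contact_force: [-13.9, 0.6, 14.1]
grip_width: 48.3
grip_force: 62.7
```

```bash
python3 -c "
from h import *
im,d=ctrl.capture('scene'); cv2.imwrite('pics/s4.png',cv2.resize(im[235:315,320:400],None,fx=5,fy=5,interpolation=cv2.INTER_CUBIC))
go(483,429,140,96.2)"
```

```text
pos [492.7 -38.    3.2] yaw -1.92 | TURN 0.91 SHIFT [ 0.0817 -0.9321 -0.2688] F [-13.1   0.1  13.8] w 48.2 gf 62.7 t 31.675 j [-0.18  0.1   1.97 -0.    1.08 -0.15]
```

View pics/s4.png

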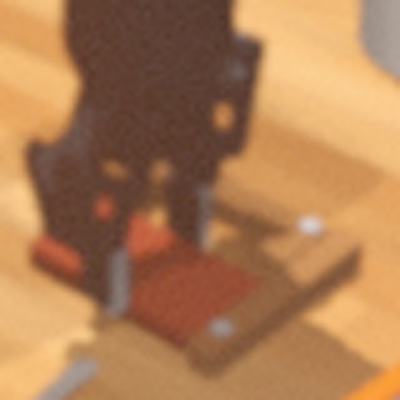

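The red stone is snug in the corner: its end face is on the end stop and its far face on the blocks.

Request:
{"api": "jog_arm", "payload": {
  "plan": [
    [40,0,0,-0.05,0],
    [40,0,0,-0.05,0],
    [40,0,0,-0.05,0],
    [40,0,0,-0.05,0],
    [40,0,0,-0.05,0],
    [40,0,0,-0.03,0],
    [40,0,0,0,-0.1],
    [40,0,0,0,-0.1],
    [40,0,0,0,-0.1],
    [40,0,0,0,-0.1],
    [40,0,0,0,-0.1],
    [40,0,0,0,-0.1],
    [40,0,0,0,-0.1],
    [40,0,0,0,-0.1],
    [40,0,0,0,-0.1],
    [40,0,0,0,-0.1],
    [40,0,0,0,-0.09],
    [40,0,0,0,0]
  ]
}}

```text
clock: 33.92
position: [494.6, -38.1, 142.7]
orientation: [-0.053, 0.999, 0.0, -0.001]
contact_force: [0.9, -1.1, -1.9]
grip_width: 47.9
grip_force: 63.2
```

Request:
{"api": "jog_arm", "payload": {
  "plan": [
    [40,-0.005,0.0583,0,0],
    [40,-0.005,0.0583,0,0],
    [40,-0.005,0.0583,0,0],
    [40,-0.005,0.0583,0,0],
    [40,-0.005,0.0583,0,0],
    [40,-0.005,0.0583,0,0],
    [40,-0.005,0.0583,0,0],
    [40,-0.005,0.0583,0,0],
    [40,-0.005,0.0583,0,0],
    [40,-0.005,0.0583,0,0],
    [40,-0.005,0.0583,0,0],
    [40,-0.005,0.0583,0,0],
    [40,-0.005,0.0583,0,0],
    [40,-0.005,0.0583,0,0],
    [40,-0.005,0.0583,0,0],
    [40,-0.005,0.0583,0,0],
    [40,0,0,0,0],
    [40,0,0,0,0]
  ]
}}

```text
clock: 36.17
position: [484.4, 429.2, 142.7]
orientation: [-0.053, 0.999, -0.001, -0.0]
contact_force: [0.4, 0.1, -0.8]
grip_width: 48.1
grip_force: 63.2
```

```bash
python3 -c "
from h import *
im,d=ctrl.capture('scene'); cv2.imwrite('pics/c4.png',cv2.resize(im[120:260,160:300],None,fx=3,fy=3,interpolation=cv2.INTER_CUBIC))
go(482,429.5,26,96.2)"
```

```text
pos [484.6 429.  142.8] yaw 96.07 | TURN -0.001 SHIFT [0.0048 0.0018 0.2337] F [-0.6 -0.  -0.6] w 48.4 gf 63.2 t 36.225 j [ 0.65  0.31  1.44 -0.    1.39 -1.03]
```

View pics/c4.png

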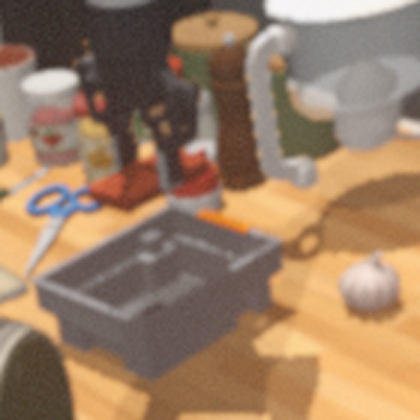

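Request:
{"api": "jog_arm", "payload": {
  "plan": [
    [40,0.005,0.001,0.05,0],
    [40,0,0,0.05,0],
    [40,0,0,0.05,0],
    [40,0,0,0.05,0],
    [40,0,0,0.025,0],
    [40,0,0,0.013,0],
    [40,0,0,0,0],
    [40,0,0,0,0]
  ]
}}

```text
clock: 37.22
position: [482.8, 430.6, 25.5]
orientation: [-0.054, 0.999, 0.0, 0.001]
contact_force: [-0.3, 0.3, -1.4]
grip_width: 47.8
grip_force: 63.2
```

Request:
{"api": "jog_arm", "payload": {
  "plan": [
    [40,0,0,0.002,0],
    [40,0,0,0,0],
    [40,0,0,0,0]
  ]
}}

```text
clock: 37.6
position: [482.1, 430.2, 23.5]
orientation: [-0.054, 0.999, 0.0, 0.0]
contact_force: [0.1, -0.2, -1.3]
grip_width: 48.1
grip_force: 63.2
```

Request:
{"api": "jog_arm", "payload": {
  "plan": [
    [40,0,0,0.002,0],
    [40,0,0,0,0],
    [70,0,0,0,0],
    [70,0,0,0,0],
    [70,0,0,0,0],
    [70,0,0,0,0],
    [70,0,0,-0.02,0],
    [70,0,0,-0.05,0],
    [70,0,0,-0.05,0],
    [70,0,0,-0.05,0],
    [70,0,0,-0.05,0],
    [70,0,0,-0.02,0],
    [100,0.05,-0.05,0,0],
    [100,0,-0.1,0,0],
    [100,0,-0.1,0,0],
    [100,0,-0.1,0,0],
    [100,0,-0.1,0,0],
    [100,0,-0.1,0,0],
    [100,0,0,0,0]
  ]
}}

```text
clock: 39.98
position: [486.9, 151.0, 142.0]
orientation: [-0.052, 0.999, -0.0, -0.0]
contact_force: [0.5, 0.5, 0.3]
grip_width: 85.4
grip_force: 0.0
```

```bash
python3 -c "
from h import *
im,d=ctrl.capture('top'); cv2.imwrite('pics/t3.png',im)
print('red',stone(im,'red',34,(125,225,182,290)), 'pale',stone(im,'pale'))
go(393.8,148.9,100,-4.4)"
```

```text
red (481.5, 429.6, 99.2, 51.1, 6.5) pale (385.5, 146.0, 109.2, 92.9, -78.6)
pos [486.8 152.7 142.1] yaw 96.0 | TURN -0.884 SHIFT [0.0218 0.1848 0.0842] F [-0.3  1.   0.4] w 85.6 gf 0.0 t 40.025 j [ 0.2  -0.05  1.84  0.    1.35 -1.47]
```

Request:
{"api": "jog_arm", "payload": {
  "plan": [
    [100,0,0,0,0.112],
    [100,0,0,0,0.112],
    [100,0,0,0,0.112],
    [100,0,0,0,0.112],
    [100,0,0,0,0.112],
    [100,0,0,0,0.112],
    [100,0,0,0,0.112],
    [100,0,0,0,0.112],
    [100,0,0,0,0.112],
    [100,0,0,0,0.108],
    [100,-0.0055,-0.046,0.021,0],
    [100,-0.0055,-0.046,0.021,0],
    [100,-0.0055,-0.046,0.021,0],
    [100,-0.0055,-0.046,0.021,0],
    [100,0,0,0,0],
    [100,0,0,0,0]
  ]
}}

```text
clock: 42.02
position: [395.1, 150.7, 101.0]
orientation: [0.733, 0.681, 0.001, 0.0]
contact_force: [0.6, 0.5, 0.8]
grip_width: 85.5
grip_force: 0.0
```

```bash
python3 -c "
from h import *
go(393.8,148.9,2,-4.4)"
```

```text
pos [395.1 150.7 101. ] yaw -4.21 | TURN 0.002 SHIFT [-0.0038 -0.0026  0.198 ] F [0.6 0.5 0.8] w 85.5 gf 0.0 t 42.025 j [ 0.24 -0.27  2.11  0.    1.3   0.32]
```

Request:
{"api": "jog_arm", "payload": {
  "plan": [
    [100,-0.004,-0.002,0.04,0],
    [100,0,0,0.05,0],
    [100,0,0,0.05,0],
    [100,0,0,0.04,0],
    [100,0,0,0.018,0],
    [100,0,0,0,0],
    [40,0,0,0,0],
    [40,0,0,0,0],
    [40,0,0,0,0],
    [40,0,0,0,0],
    [40,0,0,0,0],
    [40,0,0,0,0],
    [40,0,0,-0.06,0],
    [40,0,0,-0.06,-0.026],
    [40,0,0,0,0]
  ]
}}

```text
clock: 43.9
position: [395.4, 148.5, 64.0]
orientation: [0.719, 0.695, 0.002, 0.001]
contact_force: [-0.7, 0.3, -1.8]
grip_width: 48.3
grip_force: 63.1
```

```bash
python3 -c "
from h import *
go(479,-24,60,-1.9)"
```

```text
pos [395.4 148.5  64. ] yaw -1.92 | TURN -0.0 SHIFT [-0.3393  0.1785  0.0085] F [-0.7  0.3 -1.8] w 48.3 gf 63.1 t 43.9 j [ 0.24 -0.22  2.14 -0.    1.21  0.27]
```

Request:
{"api": "jog_arm", "payload": {
  "plan": [
    [40,-0.0425,0.0223,0.001,0],
    [40,-0.0425,0.0223,0.001,0],
    [40,-0.0425,0.0223,0.001,0],
    [40,-0.0425,0.0223,0.001,0],
    [40,-0.0425,0.0223,0.001,0],
    [40,-0.0425,0.0223,0.001,0],
    [40,-0.0425,0.0223,0.001,0],
    [40,-0.0425,0.0223,0.001,0],
    [40,0,0,0,0],
    [40,0,0,0,0]
  ]
}}

```text
clock: 45.15
position: [475.5, -24.5, 56.3]
orientation: [0.719, 0.695, -0.0, -0.001]
contact_force: [0.0, 0.5, -2.0]
grip_width: 48.3
grip_force: 63.0
```

```bash
python3 -c "
from h import *
im,d=ctrl.capture('scene'); cv2.imwrite('pics/s5.png',cv2.resize(im[200:320,300:420],(400,400),interpolation=cv2.INTER_CUBIC))
go(479,-24,3.3,-1.9)"
```

```text
pos [475.6 -24.3  56.5] yaw -1.93 | TURN -0.0 SHIFT [0.0008 0.0069 0.1063] F [ 1.2 -0.5 -1.9] w 47.8 gf 63.0 t 45.2 j [-0.16 -0.04  2.    0.    1.19 -0.13]
```

View pics/s5.png

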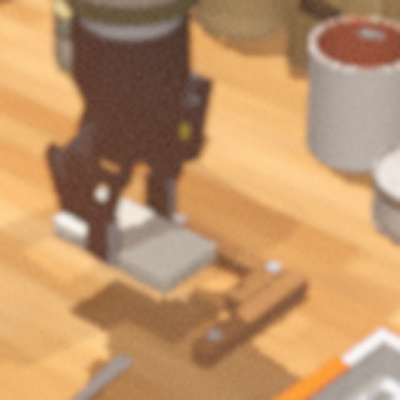

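Request:
{"api": "jog_arm", "payload": {
  "plan": [
    [40,0,0.007,0.05,0],
    [40,0,0,0.035,0],
    [40,0,0,0.016,0],
    [40,0,0,0.006,0],
    [40,0,0,0,0],
    [40,-0.008,0,0,0],
    [40,-0.008,0,0,0],
    [40,-0.004,0,0,0],
    [40,-0.002,0,0,0],
    [40,0,0,0,0]
  ]
}}

```text
clock: 46.45
position: [479.7, -36.1, 3.8]
orientation: [0.719, 0.695, 0.0, 0.0]
contact_force: [-0.4, -0.8, -1.9]
grip_width: 48.3
grip_force: 63.0
```

Request:
{"api": "jog_arm", "payload": {
  "plan": [
    [40,-0.002,0,0,0],
    [40,-0.002,0,0,0],
    [40,0,0,0,0]
  ]
}}

```text
clock: 46.82
position: [479.6, -36.3, 3.8]
orientation: [0.719, 0.695, 0.001, -0.001]
contact_force: [0.3, 10.0, -0.1]
grip_width: 48.2
grip_force: 63.2
```

Request:
{"api": "jog_arm", "payload": {
  "plan": [
    [40,0,0.01,0.001,0],
    [40,0,0.01,0,0],
    [40,0,0.004,0,0],
    [40,0,0.002,0,0],
    [40,0,0,0,0]
  ]
}}

```text
clock: 47.45
position: [490.3, -36.6, 2.7]
orientation: [0.719, 0.695, -0.001, -0.003]
contact_force: [-10.4, 9.2, 8.8]
grip_width: 48.6
grip_force: 64.1
```

Request:
{"api": "jog_arm", "payload": {
  "plan": [
    [40,0,0.002,0.001,0],
    [40,0,0.002,0,0],
    [40,0,0.001,0,0],
    [40,0,0,0,0]
  ]
}}

```text
clock: 47.95
position: [492.6, -36.7, 2.7]
orientation: [0.719, 0.695, -0.001, -0.003]
contact_force: [-14.7, 10.1, 14.7]
grip_width: 47.8
grip_force: 64.8
```

Request:
{"api": "jog_arm", "payload": {
  "plan": [
    [40,0,0.002,-0.001,0],
    [40,0,0.002,0,0],
    [40,0,0.001,0,0],
    [40,0,0,0,0]
  ]
}}

```text
clock: 48.45
position: [492.8, -36.7, 2.7]
orientation: [0.719, 0.695, -0.003, -0.005]
contact_force: [-25.4, 8.4, 23.4]
grip_width: 48.1
grip_force: 65.7
```

Request:
{"api": "jog_arm", "payload": {
  "plan": [
    [40,0,0,0,0],
    [40,0.002,-0.005,0,0],
    [75,0,0,0,0],
    [75,0,0,0,0],
    [75,0,0,0,0],
    [75,0,0,0,0],
    [40,0,0,0,0],
    [40,0,0,0,0],
    [40,0,0,0,0],
    [40,0,0,0,0],
    [40,0,0,0,0]
  ]
}}

```text
clock: 49.82
position: [492.7, -37.5, 3.1]
orientation: [0.719, 0.695, -0.002, -0.002]
contact_force: [-12.6, 0.2, 14.3]
grip_width: 48.3
grip_force: 63.3
```

```bash
python3 -c "
from h import *
im,d=ctrl.capture('scene'); cv2.imwrite('pics/s6.png',cv2.resize(im[235:315,320:400],None,fx=5,fy=5,interpolation=cv2.INTER_CUBIC))
go(483,429,140,96.2)"
```

```text
pos [492.7 -37.5   3.1] yaw -1.92 | TURN 0.91 SHIFT [ 0.0816 -0.931  -0.2686] F [-14.1   0.1  14.2] w 48.0 gf 63.3 t 49.875 j [-0.18  0.1   1.97 -0.    1.08 -0.15]
```

View pics/s6.png

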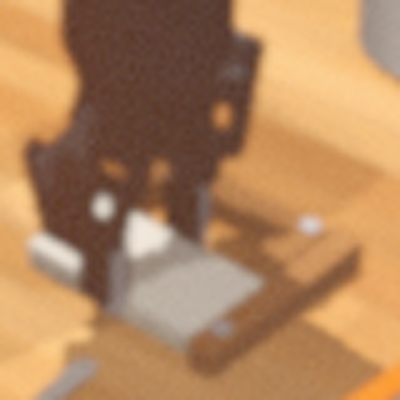

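The pale stone is snug in the corner. I'll carry it over and come down onto the red one.

Request:
{"api": "jog_arm", "payload": {
  "plan": [
    [40,0,0,-0.05,0],
    [40,0,0,-0.05,0],
    [40,0,0,-0.05,0],
    [40,0,0,-0.05,0],
    [40,0,0,-0.05,0],
    [40,0,0,-0.03,0],
    [40,0,0,0,-0.1],
    [40,0,0,0,-0.1],
    [40,0,0,0,-0.1],
    [40,0,0,0,-0.1],
    [40,0,0,0,-0.1],
    [40,0,0,0,-0.1],
    [40,0,0,0,-0.1],
    [40,0,0,0,-0.1],
    [40,0,0,0,-0.1],
    [40,0,0,0,-0.1],
    [40,0,0,0,-0.091],
    [40,0,0,0,0]
  ]
}}

```text
clock: 52.12
position: [494.7, -37.5, 142.7]
orientation: [-0.054, 0.999, 0.0, -0.001]
contact_force: [-0.0, -0.1, -1.6]
grip_width: 48.1
grip_force: 63.2
```

Request:
{"api": "jog_arm", "payload": {
  "plan": [
    [40,-0.005,0.0583,0,0],
    [40,-0.005,0.0583,0,0],
    [40,-0.005,0.0583,0,0],
    [40,-0.005,0.0583,0,0],
    [40,-0.005,0.0583,0,0],
    [40,-0.005,0.0583,0,0],
    [40,-0.005,0.0583,0,0],
    [40,-0.005,0.0583,0,0],
    [40,-0.005,0.0583,0,0],
    [40,-0.005,0.0583,0,0],
    [40,-0.005,0.0583,0,0],
    [40,-0.005,0.0583,0,0],
    [40,-0.005,0.0583,0,0],
    [40,-0.005,0.0583,0,0],
    [40,-0.005,0.0583,0,0],
    [40,-0.005,0.0583,0,0],
    [40,0,0,0,0],
    [40,0,0,0,0]
  ]
}}

```text
clock: 54.38
position: [483.7, 429.8, 142.6]
orientation: [-0.054, 0.999, -0.001, -0.0]
contact_force: [-1.0, 0.3, -2.4]
grip_width: 48.0
grip_force: 63.2
```

```bash
python3 -c "
from h import *
im,d=ctrl.capture('scene'); cv2.imwrite('pics/c5.png',im)
go(483,429.5,40,96.2)"
```

```text
pos [483.9 429.5 142.8] yaw 96.16 | TURN -0.0 SHIFT [0.0017 0.0003 0.2055] F [ 0.6 -0.2 -2.3] w 48.3 gf 63.2 t 54.425 j [ 0.65  0.31  1.44 -0.    1.39 -1.03]
```

Request:
{"api": "jog_arm", "payload": {
  "plan": [
    [40,0.002,-0.001,0.05,0],
    [40,0,0,0.05,0],
    [40,0,0,0.05,0],
    [40,0,0,0.035,0],
    [40,0,0,0.02,0],
    [40,0,0,0.002,0],
    [40,0,0,0,0],
    [40,0,0,0,0]
  ]
}}

```text
clock: 55.42
position: [483.7, 430.4, 41.0]
orientation: [-0.055, 0.999, 0.001, 0.001]
contact_force: [0.0, -0.1, -1.2]
grip_width: 48.6
grip_force: 63.2
```

Request:
{"api": "jog_arm", "payload": {
  "plan": [
    [40,0,0,0.001,0],
    [40,0,0,0,0],
    [40,0,0,0,0]
  ]
}}

```text
clock: 55.8
position: [483.0, 429.8, 39.3]
orientation: [-0.055, 0.999, 0.0, 0.0]
contact_force: [0.5, -0.3, -1.9]
grip_width: 48.2
grip_force: 63.2
```

Request:
{"api": "jog_arm", "payload": {
  "plan": [
    [40,0,0,0.003,0],
    [40,0,0,0,0],
    [40,0,0,0,0]
  ]
}}

```text
clock: 56.18
position: [483.0, 429.8, 37.7]
orientation: [-0.055, 0.999, -0.0, -0.0]
contact_force: [-0.4, 0.1, -2.5]
grip_width: 48.3
grip_force: 63.2
```

Request:
{"api": "jog_arm", "payload": {
  "plan": [
    [70,0,0,0,0],
    [70,0,0,0,0],
    [70,0,0,0,0],
    [70,0,0,0,0],
    [70,0,0,-0.02,0],
    [70,0,0,-0.05,0],
    [70,0,0,-0.05,0],
    [70,0,0,-0.05,0],
    [70,0,0,-0.06,0],
    [70,0,0,-0.06,0],
    [50,0.02,-0.08,0,0],
    [50,0,-0.1,0,0],
    [50,0,-0.1,0,0],
    [50,0,-0.1,0,0],
    [50,0,-0.1,0,0],
    [50,0,-0.1,0,0],
    [50,0,-0.1,0,0],
    [50,0,-0.1,0,0],
    [50,0,0,0,0],
    [50,0,0,0,0]
  ]
}}

```text
clock: 58.68
position: [515.8, 41.2, 183.4]
orientation: [-0.054, 0.999, 0.0, 0.0]
contact_force: [-0.1, 0.7, -0.3]
grip_width: 42.7
grip_force: 0.0
```

```bash
cat >> h.py <<'E'
def rimrect(Z,x0,y0,x1,y1,lo,hi,z,lab):
    m=np.zeros((480,640),np.uint8); m[y0:y1,x0:x1]=((Z>lo)&(Z<hi))[y0:y1,x0:x1]
    c=max(cv2.findContours(m,cv2.RETR_EXTERNAL,cv2.CHAIN_APPROX_NONE)[0],key=cv2.contourArea)
    r=cv2.minAreaRect(onplane('top',c[:,0],z)[:,:2].astype(np.float32)); print(lab,np.round(r[0],1),np.round(r[1],1),round(r[2],1))
E
python3 -c "
from h import *
im,d=ctrl.capture('top'); cv2.imwrite('pics/t4.png',im); Z=cloud('top',d)[...,2]
print('pale',stone(im,'pale',49,(125,222,185,290)))
rimrect(Z,110,205,200,310,50,90,68,'grey');rimrect(Z,425,210,530,315,50,90,68,'white');rimrect(Z,455,235,505,295,79,100,88,'handle')
print(np.median(Z[245:270,145:160]))
go(467.5,-298,200,85.7)"
```

```text
pale (475.7, 434.3, 116.2, 57.8, 5.7)
grey [481.7 427.6] [185.7 148.9] 6.4
white [ 418.6 -287.3] [189.8 141.8] 85.4
handle [ 426.9 -288.3] [14.9 56. ] 85.3
48.73074054613625
pos [515.7  41.8 183.2] yaw 96.28 | TURN 0.118 SHIFT [ 0.0451 -0.6849 -0.0338] F [ 0.2 -0.3 -0.3] w 42.7 gf 0.0 t 58.725 j [-0.02 -0.07  1.78  0.    1.43 -1.7 ]
```

```bash
python3 -c "
from h import *
im,d=ctrl.capture('top'); Z=cloud('top',d)[...,2]
rimrect(Z,130,225,180,290,45,53,49,'pale')
rimrect(Z,425,200,530,335,50,84,68,'white');rimrect(Z,445,235,510,325,79,100,88,'handle')
hsv=cv2.cvtColor(im,cv2.COLOR_BGR2HSV); C=cloud('top',d)
m=np.zeros((480,640),bool); m[220:330,425:530]=1; m&=(hsv[...,1]>180)&(hsv[...,0]<20)&(Z>50); print(m.sum(),C[m].mean(0))
cv2.imwrite('pics/w.png',np.hstack([cv2.resize(im[205:305,105:205],(400,400),interpolation=cv2.INTER_CUBIC),cv2.resize(im[225:335,425:535],(400,400),interpolation=cv2.INTER_CUBIC)]))"
```

```text
pale [482.5 430.1] [99.1 51.8] 5.6
white [ 415.3 -287. ] [189.9 147.7] 85.1
handle [ 414.9 -287.4] [15.  79.9] 85.5
137 [ 421.50330871 -197.37052493   87.87347458]
```

View pics/w.png

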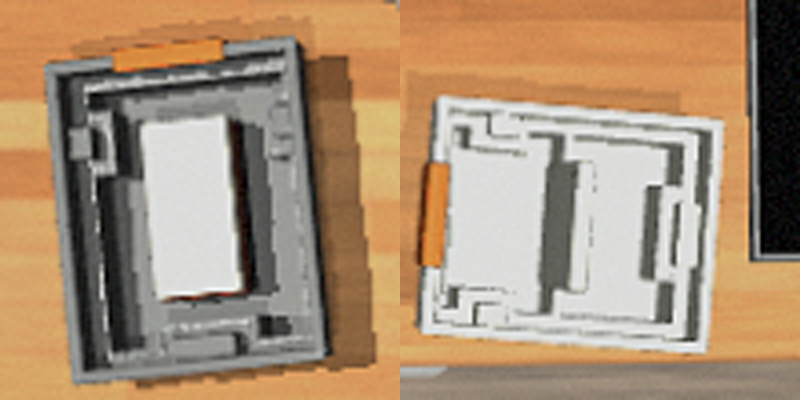

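The white crate has been knocked to about (415,−287), with its tab still on the left end. In the left panel the pale stone sits square on the stack.

Request:
{"api": "jog_arm", "payload": {
  "plan": [
    [50,0,0,0,0.112],
    [50,0,0,0,0.112],
    [50,0,0,0,0.112],
    [50,0,0,0,0.112],
    [50,0,0,0,0.112],
    [50,0,0,0,0.112],
    [50,0,0,0,0.112],
    [50,0,0,0,0.112],
    [50,0,0,0,0.112],
    [50,0,0,0,0.112],
    [50,0,0,0,0.112],
    [50,0,0,0,0.112],
    [50,0,0,0,0.112],
    [50,0,0,0,0.112],
    [50,0,0,0,0.112],
    [50,0,0,0,0.112],
    [50,0,0,0,0.112],
    [50,0,0,0,0.112],
    [50,0,0,0,0.104],
    [50,0,0,0,0]
  ]
}}

```text
clock: 61.28
position: [515.6, 42.3, 182.9]
orientation: [0.999, -0.038, 0.0, -0.0]
contact_force: [0.8, 0.5, -0.3]
grip_width: 42.5
grip_force: 0.0
```

```bash
python3 -c "
from h import *
p=np.array([[184,225]]); print(onplane('top',(p+.5)/3.636-.5+[425,225],88))
go(415,-287.8,160,85.4)"
```

```text
[[ 415.80965559 -290.9502792    88.        ]]
pos [515.6  42.3 182.9] yaw -94.37 | TURN 0.003 SHIFT [-0.1476  0.6742  0.0456] F [ 0.8  0.5 -0.3] w 42.5 gf 0.0 t 61.275 j [-0.02 -0.07  1.78  0.    1.43  1.63]
```

Request:
{"api": "jog_arm", "payload": {
  "plan": [
    [50,-0.0105,0.0484,0.0033,0.003],
    [50,-0.0105,0.0484,0.0033,0],
    [50,-0.0105,0.0484,0.0033,0],
    [50,-0.0105,0.0484,0.0033,0],
    [50,-0.0105,0.0484,0.0033,0],
    [50,-0.0105,0.0484,0.0033,0],
    [50,-0.0105,0.0484,0.0033,0],
    [50,-0.0105,0.0484,0.0033,0],
    [50,-0.0105,0.0484,0.0033,0],
    [50,-0.0105,0.0484,0.0033,0],
    [50,-0.0105,0.0484,0.0033,0],
    [50,-0.0105,0.0484,0.0033,0],
    [50,-0.0105,0.0484,0.0033,0],
    [50,-0.0105,0.0484,0.0033,0],
    [50,0,0,0,0],
    [50,0,0,0,0]
  ]
}}

```text
clock: 63.28
position: [414.4, -289.7, 159.7]
orientation: [0.999, -0.041, 0.0, -0.0]
contact_force: [0.5, 0.5, 0.2]
grip_width: 42.6
grip_force: 0.0
```

```bash
python3 -c "
from h import *
go(415.5,-289.5,55,85.4)"
```

```text
pos [ 414.4 -289.7  159.7] yaw -94.67 | TURN -0.001 SHIFT [ 0.0021 -0.0004  0.2094] F [0.5 0.5 0.2] w 42.6 gf 0.0 t 63.275 j [-0.71 -0.08  1.83  0.    1.39  0.94]
```

Request:
{"api": "jog_arm", "payload": {
  "plan": [
    [50,0.002,0,0.05,0],
    [50,0,0,0.05,0],
    [50,0,0,0.05,0],
    [50,0,0,0.04,0],
    [50,0,0,0.019,0],
    [50,0,0,0,0],
    [0,0,0,0,0],
    [0,0,0,0,0],
    [0,0,0,0,0],
    [0,0,0,0,0],
    [0,0,0,0,0],
    [0,0,0,0,0]
  ]
}}

```text
clock: 64.78
position: [415.9, -291.2, 56.5]
orientation: [0.999, -0.042, 0.001, 0.001]
contact_force: [0.4, 0.6, 6.3]
grip_width: 10.9
grip_force: 59.9
```

Request:
{"api": "jog_arm", "payload": {
  "plan": [
    [0,0,0,-0.04,0],
    [0,0,0,-0.05,0],
    [0,0,0,-0.05,0],
    [0,0,0,-0.05,0],
    [0,0,0,-0.05,0],
    [0,0,0,-0.03,0],
    [0,0,0,0,0],
    [0,0,0,0,0]
  ]
}}

```text
clock: 65.78
position: [414.6, -290.1, 188.8]
orientation: [0.999, -0.042, -0.001, -0.001]
contact_force: [0.5, -0.3, -4.2]
grip_width: 11.2
grip_force: 59.0
```

```bash
python3 -c "
from h import *
go(481,429,190,6.3)"
```

```text
pos [ 414.6 -290.1  188.8] yaw -94.81 | TURN 0.877 SHIFT [-1.4149e+00 -2.8990e-01  2.0000e-04] F [ 0.5 -0.3 -4.2] w 11.2 gf 59.0 t 65.775 j [-0.71 -0.1   1.8  -0.    1.44  0.94]
```

Request:
{"api": "jog_arm", "payload": {
  "plan": [
    [0,0,0,0,-0.09],
    [0,0,0,0,-0.09],
    [0,0,0,0,-0.09],
    [0,0,0,0,-0.09],
    [0,0,0,0,-0.09],
    [0,0,0,0,-0.09],
    [0,0,0,0,-0.09],
    [0,0,0,0,-0.09],
    [0,0,0,0,-0.09],
    [0,0,0,0,-0.09],
    [0,0,0,0,-0.09],
    [0,0,0,0,-0.09],
    [0,0,0,0,-0.043],
    [0,0,0,0,0]
  ]
}}

```text
clock: 67.53
position: [414.5, -290.0, 188.7]
orientation: [0.668, 0.745, -0.0, -0.001]
contact_force: [0.6, 0.3, -3.7]
grip_width: 11.2
grip_force: 58.9
```

Request:
{"api": "jog_arm", "payload": {
  "plan": [
    [0,0.05,0.01,0,0],
    [0,0.05,0.01,0,0],
    [0,0.05,0.01,0,0],
    [0,0.05,0.01,0,0],
    [0,0.05,0.01,0,0],
    [0,0.05,0.01,0,0],
    [0,0.05,0.01,0,0],
    [0,0.05,0.01,0,0],
    [0,0.05,0.01,0,0],
    [0,0.05,0.01,0,0],
    [0,0.05,0.01,0,0],
    [0,0.05,0.01,0,0],
    [0,0.05,0.01,0,0],
    [0,0.05,0.01,0,0],
    [0,0.05,0.01,0,0],
    [0,0,0,0,0]
  ]
}}

```text
clock: 69.53
position: [448.3, 91.7, 189.5]
orientation: [0.667, 0.745, -0.0, -0.001]
contact_force: [1.1, 0.2, -4.7]
grip_width: 10.8
grip_force: 58.9
```

```bash
python3 -c "
from h import *
go(481,429,190,6.3)"
```

```text
pos [448.3  91.7 189.5] yaw 6.3 | TURN 0.0 SHIFT [ 0.6634  0.139  -0.0009] F [ 1.1  0.2 -4.7] w 10.8 gf 58.9 t 69.525 j [ 0.09 -0.24  1.92  0.    1.46 -0.02]
```

Request:
{"api": "jog_arm", "payload": {
  "plan": [
    [0,0.0474,0.0099,0,0],
    [0,0.0474,0.0099,0,0],
    [0,0.0474,0.0099,0,0],
    [0,0.0474,0.0099,0,0],
    [0,0.0474,0.0099,0,0],
    [0,0.0474,0.0099,0,0],
    [0,0.0474,0.0099,0,0],
    [0,0.0474,0.0099,0,0],
    [0,0.0474,0.0099,0,0],
    [0,0.0474,0.0099,0,0],
    [0,0.0474,0.0099,0,0],
    [0,0.0474,0.0099,0,0],
    [0,0.0474,0.0099,0,0],
    [0,0.0474,0.0099,0,0],
    [0,0,0,0,0],
    [0,0,0,0,0]
  ]
}}

```text
clock: 71.53
position: [481.6, 426.7, 189.5]
orientation: [0.668, 0.744, -0.001, 0.0]
contact_force: [0.9, -0.2, -4.1]
grip_width: 10.8
grip_force: 59.0
```

```bash
python3 -c "
from h import *
im,d=ctrl.capture('top'); C=cloud('top',d);Z=C[...,2]; cv2.imwrite('pics/t5.png',im)
hsv=cv2.cvtColor(im,cv2.COLOR_BGR2HSV)
W=(hsv[...,1]<50)&(hsv[...,2]>120)
for zz in (203,):
  m=np.zeros((480,640),bool); m[180:330,90:230]=1; m&=(Z>192)&(Z<212)
  P=C[m]; print(m.sum(),P.min(0),P.max(0))
  a=np.radians(6.3); X=np.array([np.cos(a),np.sin(a)]);Y=np.array([-X[1],X[0]]); q=P[:,:2]-[481,429]
  print('along X',np.percentile(q@X,[.5,2,98,99.5]).round(1),'along Y',np.percentile(q@Y,[.5,2,98,99.5]).round(1))
go(480.8,429,135,6.3)"
```

```text
901 [384.93957281 343.61837701 192.04063429] [579.55747959 494.40094888 211.55326719]
along X [-90.6 -89.4  91.5  92.1] along Y [-76.3 -75.9  67.7  69.8]
pos [481.6 426.6 189.7] yaw 6.2 | TURN -0.001 SHIFT [ 0.005  -0.001   0.1094] F [ 0.7 -0.4 -3.8] w 11.3 gf 59.0 t 71.575 j [ 0.65  0.27  1.41 -0.    1.47  0.54]
```

Request:
{"api": "jog_arm", "payload": {
  "plan": [
    [0,0.006,0,0.03,0],
    [0,0,0,0.04,0],
    [0,0,0,0.04,0],
    [0,0,0,0.02,0],
    [0,0,0,0.012,0],
    [0,0,0,0,0],
    [0,0,0,0,0]
  ]
}}

```text
clock: 72.45
position: [481.6, 431.2, 120.2]
orientation: [0.667, 0.745, 0.001, 0.0]
contact_force: [0.3, 0.0, -2.8]
grip_width: 11.3
grip_force: 58.9
```

Request:
{"api": "jog_arm", "payload": {
  "plan": [
    [0,0,0,0.006,0],
    [0,0,0,0.005,0],
    [0,0,0,0,0],
    [0,0,0,0,0]
  ]
}}

```text
clock: 72.95
position: [481.1, 430.8, 113.7]
orientation: [0.667, 0.745, -0.0, -0.0]
contact_force: [-0.2, 0.1, -3.5]
grip_width: 10.9
grip_force: 59.0
```

Request:
{"api": "jog_arm", "payload": {
  "plan": [
    [0,0,0,0.002,0],
    [0,0,0,0.002,0],
    [0,0,0,0,0],
    [0,0,0,0,0]
  ]
}}

```text
clock: 73.45
position: [481.3, 430.9, 112.5]
orientation: [0.667, 0.745, 0.0, 0.0]
contact_force: [-3.2, -5.0, 5.8]
grip_width: 11.0
grip_force: 60.3
```

Request:
{"api": "jog_arm", "payload": {
  "plan": [
    [50,0,0,0,0],
    [50,0,0,0,0],
    [50,0,0,0,0],
    [50,0,0,0,0],
    [50,0,0,0,0],
    [50,0,0,-0.04,0],
    [50,0,0,-0.05,0],
    [50,0,0,-0.05,0],
    [50,0,0,-0.05,0],
    [50,0,0,-0.04,0],
    [50,-0.08,0,0,0],
    [50,-0.1,0,0,0],
    [50,-0.1,0,0,0],
    [50,-0.1,0,0,0],
    [50,-0.1,0,0,0],
    [50,-0.1,0,0,0],
    [50,0,0,0,0],
    [50,0,0,0,0]
  ]
}}

```text
clock: 75.7
position: [512.9, 142.7, 227.4]
orientation: [0.668, 0.744, 0.0, 0.0]
contact_force: [0.4, 0.3, -0.4]
grip_width: 42.9
grip_force: 0.0
```

```bash
python3 -c "
from h import *
im,d=ctrl.capture('top'); C=cloud('top',d);Z=C[...,2]; cv2.imwrite('pics/t6.png',im)
rimrect(Z,90,180,230,330,108,137,124,'white');rimrect(Z,120,210,200,300,136,155,144,'handle')
a=np.radians(6.3); X=np.array([np.cos(a),np.sin(a)]);Y=np.array([-X[1],X[0]])
m=np.zeros((480,640),bool); m[180:330,90:230]=1; m&=(Z>113)&(Z<132)
P=C[m]; q=P[:,:2]-[481,429]
A=np.c_[q,np.ones(len(q))]; k=np.abs(P[:,2]-np.median(P[:,2]))<5; s=np.linalg.lstsq(A[k],P[k,2],rcond=None)[0]; print('tilt,z',s, np.median(P[:,2]))
hsv=cv2.cvtColor(im,cv2.COLOR_BGR2HSV); t=(hsv[...,1]>180)&(hsv[...,0]<20)&(Z>50); t[:, :90]=0;t[:,230:]=0;t[:180]=0;t[330:]=0
print('tabs',np.unique((C[t][:,0]>480),return_counts=True),[C[t&(C[...,0]>480)].mean(0).round(),C[t&(C[...,0]<480)].mean(0).round()])
go(481,429,135,6.3)"
```

```text
white [480.3 428.9] [185.8 149.6] 6.3
handle [482.3 429.2] [12.2 79.1] 6.7
tilt,z [-4.60852946e-03 -3.21947650e-03  1.23964026e+02] 123.78247814278846
tabs (array([False,  True]), array([75,  6])) [array([650., 578.,  52.]), array([396., 415., 144.])]
pos [512.8 143.3 227.2] yaw 6.28 | TURN -0.0 SHIFT [ 0.5749 -0.0006  0.1848] F [ 0.   0.4 -0.4] w 42.8 gf 0.0 t 75.75 j [ 0.18 -0.05  1.68  0.    1.51  0.07]
```

```bash
python3 -c "
from h import *
print(ctrl.sign_off())"
```

```text
the job is handed in; nothing more can be done
None
```

The job is handed in. All three stones were pushed snug into the fence corner and stacked in the grey crate, and the white crate sits level on the lugs, turned end for end; the judge's result isn't shown to me.

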